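# Set the couch selector to the third slot

### The arm

A 6-joint arm with a two-finger parallel gripper is mounted at the origin on the work surface. World frame = base frame: x ahead of the robot, y to its left, z up, the work surface at z = 0. Lengths are in mm, angles in rad, forces in N, time in s.
With the tool pointing down it reaches from about 350 to 975 mm from the base axis. Payload 7.1 kg.
Tool frame: the origin (TCP) lies between the finger pads; the fingertips stand 19 mm ahead of it and the grasp point (between the pads) is the TCP; z points along the fingers, y is the line along which they close (so a half turn about z gives the same grasp; the last joint's range is limited). The gripper opens to 88 mm and grips with 3 to 60 N. Pads are 20 mm wide; open, the fingers measure 115 mm over their backs; the gripper's body (75 mm by 178 mm) begins 61 mm behind the grasp point.
Start: joints at [1.104, 0.423, 1.63, -0, 1.089, -0.019], TCP at [270.582, 563.374, 241.675] pointing down, gripper open.
Joint ranges: [-3, 3], [-0.9, 2.11], [0.09, 2.58], [-1.31, 4.45], [0.11, 2.69], [-2.54, 2.54]. Speed limits (rad/s): [2.39, 2.39, 3.01, 3.14, 3.14, 3.14].

### API

Orientations are given as a rotation vector (axis times angle).
In Python, from workcell import ctrl gives the robot as it stands.
- The arm moves only by the tool arm_command, never from a script. Its argument "series" is a list of rows, each an object with "linear": the shift along the tool's x, y, z in m, a list of three; "turn": the turn about the tool's z in rad. A call has 1 to 10 rows; each row shifts and turns the commanded pose from where the row before left it, along the tool's axes as they then stand; what a row does not reach is not made up. A row lasts 1/10 s, in which the tool goes at most 50 mm and 8.59 degrees, less where a joint would pass 70% of its speed; a pose out of reach is approached as far as the arm can. A call with a gripper value outside its range is refused whole. "jaw" is the opening, from -1 (shut) to 1 (fully open), set as the call begins (left out, the last holds). The fingers move at their own pace and stop on an object; the grip force is fixed at half the most. Time passes only in rows, so rows that do not move let the fingers close. It gives the time, the measured TCP pose, the force, the opening and the grip force at its end, in the units of the state.
- ctrl.get_obs(): the state, without advancing time (a new reading comes with each control period).
- ctrl.get_image(name): name is "scene" or "top" or "wrist"; returns a dict with "frame" (400x640x3 uint8, blue, green, red), "fx", "fy", "cx", "cy" (pixels), "rvec" (rotation vector, rad) and "tvec" (3), from world to camera coordinates, as OpenCV has them. Camera axes: x right, y down, z forward; pixel columns grow to the right and rows downward; lengths in mm; the calibration is good to about 2 mm. A picture is of the moment at which its call begins. There is no depth.
- ctrl.close_job(): hands the job in; it is judged then, once.
The state is a dict: "t": time; "qpos": joint angles; "qvel": joint speeds; "joint_torque": joint torques, N m; "ee_pos": TCP position; "orientation": TCP orientation; "ft_force": force on the tool from outside, world axes, zero at the start; "moment": the same for the moment, N m; "width": finger opening in mm; "grasp_force": force on a finger pad.
Only numpy, scipy, OpenCV 4.12 (cv2) and the standard library are available. Lean on these libraries where they do the work, as an engineer would, in place of code of your own. Each camera call takes 0.05 s, during which the arm holds its last target. There are 200 camera calls.

### The job

On the couch control console, push the red-knobbed selector lever through its H-shaped gate into the third slot (the one marked with three white pips, the far right one as seen from the robot): back to neutral if it is not there, across to the right, then fully forward, never dipping it into the fourth slot. Push it gently with the outside of the fingers or a fingertip, without pinching the knob, leave it there and move clear; leave the bottles, jar, cup and other things on the bench standing where they are.

Things in the scene. Friction and masses are not known exactly. Their poses are not given: they have to be found in the camera images.
- console: blue box fixed to the bench, 150 mm along its x, 140 mm along y, 80 mm tall, aluminium gate plate on top; origin under its centre, x = forward (away from the robot), y = left, z up; turned up to 0.45 rad. Slots: 1 left forward, 2 left back, 3 right forward, 4 right back, each marked by that many white pips on a black patch. The lever starts in the left lane, anywhere from slot 1 to slot 2.
- gate_center (a point): centre of the H gate on the plate's top face, 80 mm above the bench; axes as the console's. Two lanes along x (left y = +17 mm, right y = -17 mm, each 58 mm long), joined at x = 0 by one cross channel along y; lanes and channel are 14 mm wide, the lever's stem 10 mm thick. The lever's pivot lies 60 mm below this point.
- knob (a point): middle of the red knob, a capsule 28 mm across and 62 mm long along the lever (31 mm either side of this point), 130 mm from the pivot; upright, its top is 181 mm above the bench. Below it is a bare stem with a black collar 20 mm across. From the pivot in console axes: x = 130 sin(lever), y = -130 cos(lever) sin(lever_cross), z = 130 cos(lever) cos(lever_cross) mm.
- lever_cross (a joint): sideways tilt of the lever about the console's x through the pivot, rad: -0.28 = left lane, +0.28 = right lane (hard stops). The gate lets it go across only near lever = 0 (about +-0.04).
- lever (a joint): forward tilt of the lever, rad: +0.36 = fully forward (slots 1 and 3), 0 = neutral, -0.36 = fully back (slots 2 and 4), stops at both. No spring: the lever stays where it is left; moving it takes about 1 to 2 N at the knob, and the stops are hard.
- ink_black: black ink bottle, 38 mm across, 115 mm tall, standing left of the console; origin under its centre; loose, to be left alone
- ink_green: green ink bottle, 34 mm across, 100 mm tall, standing right of the console; origin under its centre; loose, to be left alone
- ointment_jar: small amber jar with white cap, 52 mm across, 42 mm tall, standing beyond the console; origin under its centre; loose, to be left alone
- rinse_cup: white open cup, 68 mm across, 75 mm tall; origin under its centre; loose, to be left alone
- tattoo_pen: pen-shaped tattoo machine lying flat, 125 mm long along its x, 30 mm thick; origin under its middle; loose, to be left alone
- lid_dish: shallow white dish, 100 mm across, 14 mm tall; origin under its centre; loose, to be left alone
- cream_tube: white tube with blue cap lying flat, 105 mm long along its x, 30 mm thick; origin under its middle; loose, to be left alone
Things that resemble listed ones, but are neither listed nor needed, are in the scene too. What is shaped like the console but purple, turquoise or yellow is not meant.

How it is judged:
By the outcome, as a careful person would: the job done as asked, in the order asked, and still so for the second after the job is handed in, with the robot touching nothing.
It also fails if it takes over 54 s, if anything falls off the work surface, if the arm or the gripper's body presses on something with over 40 N, if the wrist force passes 120 N, or if a joint passes its speed limit or range.

## Working session

There is one attempt and no reset: what is moved stays moved. The work goes in short steps, Python scripts to look and compute and a tool call to move; the robot and the scene stay as the last step left them, time stands still between calls to the robot, and variables do not carry over. Pictures are saved under pics/ and viewed, at most 10 in all, crops included, and the job is handed in when it is done.

Besides the shell and the picture viewer there is one more tool, called as a command line: name --argument value ..., lists and objects as JSON in quotes. arm_command: Moves the arm, as the interface text tells. Its arguments: {"type":"object","properties":{"series":{"type":"array"},"jaw":{"type":"number"}},"required":["series"]}

```bash
mkdir -p pics
cat > h.py <<'E'
import numpy as np,cv2
from workcell import ctrl
def cam(n):
    d=ctrl.get_image(n);R=cv2.Rodrigues(np.array(d["rvec"],float))[0];t=np.array(d["tvec"],float).ravel()
    K=np.array([[d["fx"],0,d["cx"]],[0,d["fy"],d["cy"]],[0,0,1]]);return np.array(d["frame"]),K,R,t
def ray(c,u,v):
    _,K,R,t=c;return -R.T@t, R.T@np.linalg.solve(K,[u,v,1])
def onz(c,u,v,z):
    o,d=ray(c,u,v);return o+d*(z-o[2])/d[2]
def tri(*rs):
    A=0;b=0
    for o,d in rs:
        d=d/np.linalg.norm(d);P=np.eye(3)-np.outer(d,d);A=A+P;b=b+P@o
    return np.linalg.solve(A,b)
def proj(c,p):
    _,K,R,t=c;q=K@(R@np.array(p,float)+t);return q[:2]/q[2]
E
python3 - <<'E'
from h import *
for n in("scene","top"):
    c=cam(n);cv2.imwrite(f"pics/{n}0.png",c[0]);print(n,-c[2].T@c[3])
o=ctrl.get_obs();print(o["t"],o["ee_pos"],o["orientation"],o["width"])
E
```

```text
scene [1152.88753945  322.94510952 1243.91979457]
top [ 421.05397697  -83.85858999 1613.12129863]
0.1 [270.39137493 562.97644048 240.98135876] [-6.97482110e-01 -3.06287508e+00  2.08022755e-03] 88.15863583950168
```

View pics/scene0.png

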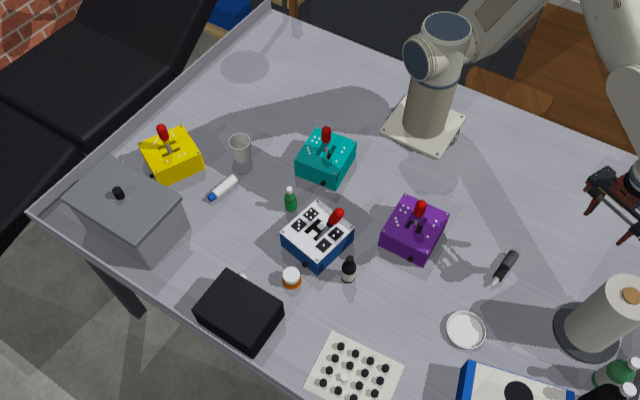

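View pics/top0.png

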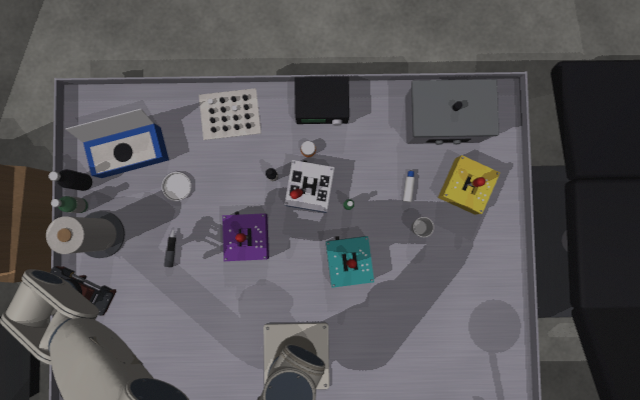

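The blue console is at about (310,186) in top and (317,237) in scene. Its knob is at about (297,193) in top and (337,215) in scene, so the lever is in the left lane and toward the back. Next I'll measure both.

```bash
cat >> h.py <<'E'
def red(c,box):
    x0,y0,x1,y1=box;h=cv2.cvtColor(c[0],cv2.COLOR_BGR2HSV)[y0:y1,x0:x1]
    m=((h[...,0]<8)|(h[...,0]>172))&(h[...,1]>150)&(h[...,2]>60)
    m=m.astype(np.uint8);n,l,s,ce=cv2.connectedComponentsWithStats(m);i=1+np.argmax(s[1:,4])
    r=cv2.minAreaRect(np.argwhere(l==i)[:,::-1].astype(np.float32)+[x0,y0]) if 0 else cv2.minAreaRect((np.argwhere(l==i)[:,::-1]+[x0,y0]).astype(np.float32))
    return np.array(r[0]),r
def knob(T,S):
    a,ra=red(T,(270,160,330,215));b,rb=red(S,(320,195,355,235))
    return tri(ray(T,*a),ray(S,*b)),ra,rb
E
python3 - <<'E'
from h import *
T=cam("top");S=cam("scene")
print(*knob(T,S))
for c,(x0,y0,x1,y1) in((T,(275,150,345,220)),(S,(272,190,365,280))):
    h=cv2.cvtColor(c[0],cv2.COLOR_BGR2HSV)[y0:y1,x0:x1]
    m=((h[...,2]>195)&(h[...,1]<40)).astype(np.uint8)
    n,l,s,ce=cv2.connectedComponentsWithStats(m);i=1+np.argmax(s[1:,4])
    hull=cv2.convexHull((np.argwhere(l==i)[:,::-1]+[x0,y0]).astype(np.float32));r=cv2.minAreaRect(hull)
    q=np.array([onz(c,*p,80) for p in cv2.boxPoints(r)]) ;print(s[i],r,q.round(),q.mean(0))
    P=np.array([onz(c,*p,80)[:2] for p in hull[:,0]]).astype(np.float32);print("world rect",cv2.minAreaRect(P))
a=cv2.resize(T[0][150:222,265:355],None,fx=6,fy=6,interpolation=cv2.INTER_CUBIC)
b=cv2.resize(S[0][185:285,265:375],None,fx=4,fy=4,interpolation=cv2.INTER_CUBIC)
H=max(a.shape[0],b.shape[0]);im=np.zeros((H,800,3),np.uint8)
a=cv2.resize(a,(400,320));b=cv2.resize(b,(400,364));im[:320,:400]=a;im[:364,400:]=b;cv2.imwrite("pics/crop1.png",im[:370])
E
```

```text
[540.23234189 -11.5153687  147.78994717] ((295.80767822265625, 192.96156311035156), (8.043152809143066, 10.816654205322266), 56.3099365234375) ((335.5000305175781, 215.50003051757812), (9.899495124816895, 18.384777069091797), 45.0)Traceback (most recent call last):
  File "<stdin>", line 7, in <module>
    return _wrapfunc(a, 'argmax', axis=axis, out=out, **kwds)
    return bound(*args, **kwds)
ValueError: attempt to get argmax of an empty sequence
```

Run:
```python
from h import *
T=cam("top");S=cam("scene")
for c,(x0,y0,x1,y1),pl in((T,(275,150,345,220),(325,195)),(S,(272,190,365,280),(290,232))):
    h=cv2.cvtColor(c[0],cv2.COLOR_BGR2HSV)
    print(h[pl[1],pl[0]],h[y0+3,x0+3],h[y1-4,x1-4])
    pv=np.median(h[pl[1]-1:pl[1]+2,pl[0]-1:pl[0]+2,2])
    h=h[y0:y1,x0:x1]
    m=((h[...,2]>pv-22)&(h[...,1]<20)).astype(np.uint8)
    n,l,s,ce=cv2.connectedComponentsWithStats(m);i=1+np.argmax(s[1:,4])
    hull=cv2.convexHull((np.argwhere(l==i)[:,::-1]+[x0,y0]).astype(np.float32))
    P=np.array([onz(c,*p,80)[:2] for p in hull[:,0]]).astype(np.float32);r=cv2.minAreaRect(P);print(s[i],"world rect",r,cv2.boxPoints(r).round())
im=np.zeros((370,800,3),np.uint8)
im[:320,:400]=cv2.resize(T[0][150:222,265:355],(400,320),interpolation=cv2.INTER_CUBIC)
im[:364,400:]=cv2.resize(S[0][185:285,265:375],(400,364),interpolation=cv2.INTER_CUBIC)
cv2.imwrite("pics/crop1.png",im)
```

```text
[130  21  36] [132  20 130] [126  14  92]
[   0    0   70   70 4135] world rect ((572.8231811523438, -52.665748596191406), (227.22711181640625, 227.35568237304688), 89.10921478271484) [[ 457. -164.]
 [ 685. -168.]
 [ 688.   59.]
 [ 461.   63.]]
[110   4 207] [120  14 126] [120  12 167]
[  10   10   54   63 1026] world rect ((571.1764526367188, -53.74491882324219), (139.0999755859375, 140.614013671875), 79.53412628173828) [[ 489. -109.]
 [ 628. -135.]
 [ 653.    2.]
 [ 515.   27.]]
```

View pics/crop1.png

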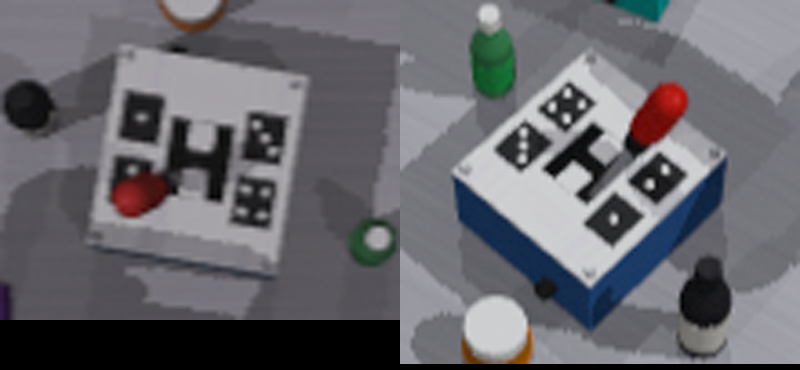

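The lever is tilted back-left, in slot 2. Slot 3, marked with three pips, is at the right front. Now I'll refine the console pose from the hand-read corners in the top crop.

Run:
```python
from h import *
T=cam("top");S=cam("scene")
C=lambda u,v:(265+u*90/400-.5,150+v*72/320-.5)
D=lambda u,v:(265+(u-400)*110/400-.5,185+v*100/364-.5)
for c,q in((T,[C(122,45),C(308,75),C(275,275),C(90,245)]),(S,[D(452,172),D(592,50),D(727,158),D(590,285)])):
    P=np.array([onz(c,*p,80)[:2] for p in q]).astype(np.float32);print(P.round(),P.mean(0),cv2.minAreaRect(P))
o=ctrl.get_obs();R=cv2.Rodrigues(np.array(o["orientation"]))[0];print(o["t"],R.round(3))
yaw=-.18;print("turn",np.arctan2(R[1,1],R[0,1])-(np.pi/2+yaw))
```

```text
[[ 655.    4.]
 [ 631. -133.]
 [ 483. -106.]
 [ 508.   29.]] [569.33813 -51.68522] ((569.3272094726562, -51.59584045410156), (139.4132843017578, 150.0961456298828), 79.8699722290039)
[[ 629. -135.]
 [ 481. -106.]
 [ 509.   31.]
 [ 653.    1.]] [568.0645   -52.200676] ((568.41455078125, -51.90496063232422), (139.90921020507812, 150.69642639160156), 78.96271514892578)
0.4 [[-0.901  0.433 -0.   ]
 [ 0.433  0.901 -0.   ]
 [ 0.    -0.    -1.   ]]
turn -0.2677644617336754
```

arm_command --jaw -1 --series '[{"linear":[0,0,-0.01],"turn":-0.0877},{"linear":[0,0,-0.01],"turn":-0.0877},{"linear":[0,0,0],"turn":-0.0877},{"linear":[-0.02,-0.0335,0],"turn":0},{"linear":[-0.0226,-0.0368,0],"turn":0},{"linear":[-0.0226,-0.0368,0],"turn":0},{"linear":[-0.0226,-0.0368,0],"turn":0},{"linear":[-0.0226,-0.0368,0],"turn":0},{"linear":[-0.0226,-0.0368,0],"turn":0},{"linear":[-0.0226,-0.0368,0],"turn":0}]'

```text
t: 1.4
ee_pos: [377.2, 283.3, 261.9]
orientation: [0.289, 3.128, 0.001]
ft_force: [0.3, 0.2, 0.6]
width: 11.3
grasp_force: 0.0
```

arm_command --series '[{"linear":[-0.0226,-0.0368,0],"turn":0},{"linear":[-0.0226,-0.0368,0],"turn":0},{"linear":[-0.0226,-0.0368,0],"turn":0},{"linear":[-0.0226,-0.0368,0],"turn":0},{"linear":[-0.0226,-0.0368,0],"turn":0},{"linear":[-0.0226,-0.0368,0],"turn":0},{"linear":[-0.0226,-0.0368,0],"turn":0},{"linear":[0,0,0],"turn":0},{"linear":[0,0,0],"turn":0},{"linear":[0,0,0],"turn":0}]'

```text
t: 2.4
ee_pos: [484.6, 3.2, 261.6]
orientation: [-0.289, -3.128, -0.0]
ft_force: [0.2, -0.4, -0.1]
width: 0.3
grasp_force: 0.0
```

```bash
cat >> h.py <<'E'
yaw=np.deg2rad(-10.6);ex=np.array([np.cos(yaw),np.sin(yaw)]);ey=np.array([-ex[1],ex[0]]);G=np.array([568.7,-52.])
def con(p): d=np.array(p)[:2]-G;return np.array([d@ex,d@ey,np.array(p)[2]]).round(1)
def st():
    o=ctrl.get_obs();R=cv2.Rodrigues(np.array(o["orientation"]))[0]
    print(round(o["t"],2),"tcp con",con(o["ee_pos"]),"F",np.round(o["ft_force"],1),"w",round(o["width"],1),"yerr",round(np.arctan2(R[1,1],R[0,1])-np.pi/2-yaw,3),"q",np.round(o["qpos"],2))
E
python3 - <<'E'
from h import *
st();w=cam("wrist");cv2.imwrite("pics/w1.png",w[0])
print(proj(w,[*G,80]))
T=cam("top");S=cam("scene");k=knob(T,S);print(con(k[0]),k[1:])
E
```

```text
2.4 tcp con [-92.9  38.8 261.6] F [ 0.2 -0.4 -0.1] w 0.3 yerr 0.001 q [-0.02  0.19  1.91  0.    1.04 -1.4 ]
[284.67351014 276.52739434]Traceback (most recent call last):
  File "<stdin>", line 4, in <module>
  File "h.py", line 24, in knob
    a,ra=red(T,(270,160,330,215));b,rb=red(S,(320,195,355,235))
         ~~~^^^^^^^^^^^^^^^^^^^^^
  File "h.py", line 20, in red
    m=m.astype(np.uint8);n,l,s,ce=cv2.connectedComponentsWithStats(m);i=1+np.argmax(s[1:,4])
                                                                          ~~~~~~~~~^^^^^^^^^
    return _wrapfunc(a, 'argmax', axis=axis, out=out, **kwds)
    return bound(*args, **kwds)
ValueError: attempt to get argmax of an empty sequence
```

View pics/w1.png

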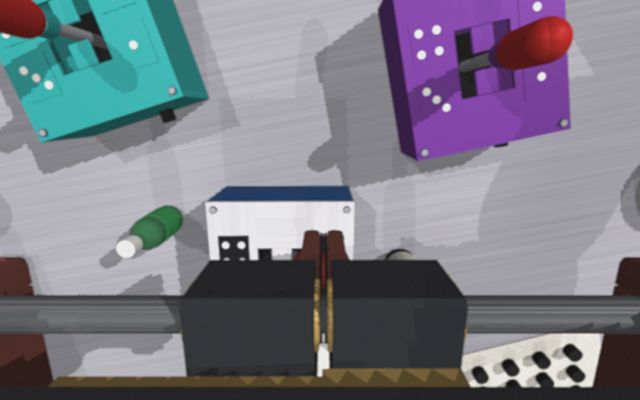

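The wrist camera faces the robot side and the fingers hide the knob, so I'll use the scene camera instead. Next is the descent behind the knob.

arm_command --series '[{"linear":[0,-0.004,0.03],"turn":0},{"linear":[0,0,0.03],"turn":0},{"linear":[0,0,0.03],"turn":0},{"linear":[0,0,0.03],"turn":0},{"linear":[0,0,0],"turn":0},{"linear":[0,0,0],"turn":0}]'

```text
t: 3.15
ee_pos: [484.2, -0.7, 141.9]
orientation: [-0.288, -3.127, 0.0]
ft_force: [0.0, 0.1, 0.4]
width: 0.3
grasp_force: 0.0
```

```bash
cat >> h.py <<'E'
def ony(c,u,v,y):
    o,d=ray(c,u,v);n=np.array([*ey,0]);g=np.array([*G,0]);return o+d*((y-(o-g)@n)/(d@n))
E
python3 - <<'E'
from h import *
st();S=cam("scene");a,r=red(S,(290,190,365,250));p=con(ony(S,*a,34));print(r,p,np.arctan2(p[0],p[2]-20))
im=np.zeros((400,800,3),np.uint8);im[:,:400]=cv2.resize(S[0][170:270,265:365],(400,400),interpolation=cv2.INTER_CUBIC)
T=cam("top");im[:,400:]=cv2.resize(T[0][140:230,265:355],(400,400),interpolation=cv2.INTER_CUBIC);cv2.imwrite("pics/c2.png",im)
E
```

```text
3.15 tcp con [-92.5  34.8 141.9] F [0.  0.1 0.4] w 0.3 yerr 0.001 q [-0.03  0.37  2.01  0.    0.76 -1.41]
((335.5, 216.0), (9.192388534545898, 17.677669525146484), 45.0) [-34.8  34.  145.5] -0.2704947336409072
```

View pics/c2.png

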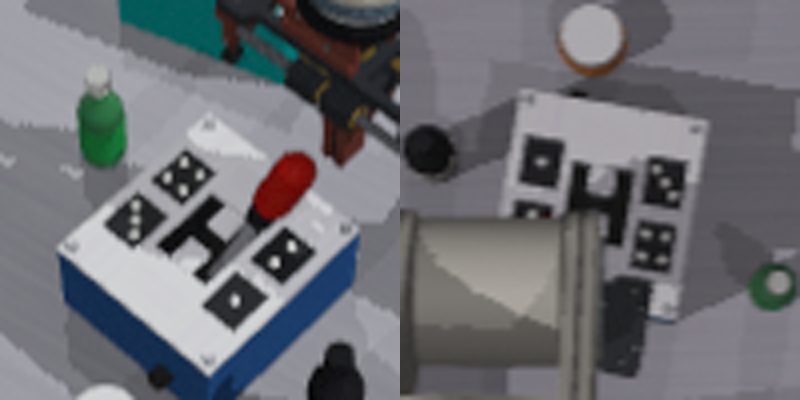

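The picture shows the knob just ahead of and clear of the fingers, and the lever in the slot 2 lane at about -0.28. I'll push it forward slowly.

arm_command --series '[{"linear":[-0.01,0,0],"turn":0},{"linear":[-0.005,0,0],"turn":0},{"linear":[-0.005,0,0],"turn":0},{"linear":[-0.005,0,0],"turn":0},{"linear":[-0.005,0,0],"turn":0},{"linear":[-0.005,0,0],"turn":0},{"linear":[-0.005,0,0],"turn":0},{"linear":[-0.005,0,0],"turn":0},{"linear":[-0.005,0,0],"turn":0},{"linear":[0,0,0],"turn":0}]'

```text
t: 4.25
ee_pos: [534.3, -10.7, 141.6]
orientation: [0.29, 3.128, -0.0]
ft_force: [0.5, -0.1, 0.4]
width: 0.5
grasp_force: 0.1
```

```bash
cat > k.py <<'E'
from h import *
import sys
y=float(sys.argv[1]);st();S=cam("scene");a,r=red(S,(285,180,365,255));p=con(ony(S,*a,y));print(r,p,"lever",np.arctan2(p[0],np.hypot(p[2]-20,y)))
cv2.imwrite("pics/"+sys.argv[2],cv2.resize(S[0][170:270,265:365],(500,500),interpolation=cv2.INTER_CUBIC))
E
python3 k.py 34 s3.png
```

```text
4.25 tcp con [-41.4  34.2 141.6] F [ 0.5 -0.1  0.4] w 0.5 yerr 0.0 q [-0.04  0.43  1.9  -0.    0.81 -1.43]
((330.2500305175781, 220.75003051757812), (9.899494171142578, 16.26345443725586), 45.0) [-14.6  34.  146. ] lever -0.11140841930156442
```

arm_command --series '[{"linear":[-0.005,0,0],"turn":0},{"linear":[-0.005,0,0],"turn":0},{"linear":[-0.004,0,0],"turn":0},{"linear":[-0.002,0,0],"turn":0},{"linear":[0,0,0],"turn":0},{"linear":[0,0,0],"turn":0}]'

```text
t: 4.9
ee_pos: [549.3, -13.6, 141.6]
orientation: [0.29, 3.128, -0.0]
ft_force: [0.2, -0.6, -0.9]
width: 0.7
grasp_force: 0.0
```

```bash
python3 k.py 34 s4.png
```

```text
4.9 tcp con [-26.1  34.2 141.6] F [ 0.2 -0.6 -0.9] w 0.7 yerr 0.0 q [-0.05  0.45  1.87 -0.    0.82 -1.43]
((326.7500305175781, 224.25003051757812), (9.899494171142578, 14.849241256713867), 45.0) [ -1.2  34.  144.7] lever -0.009283919369795366
```

View pics/s4.png

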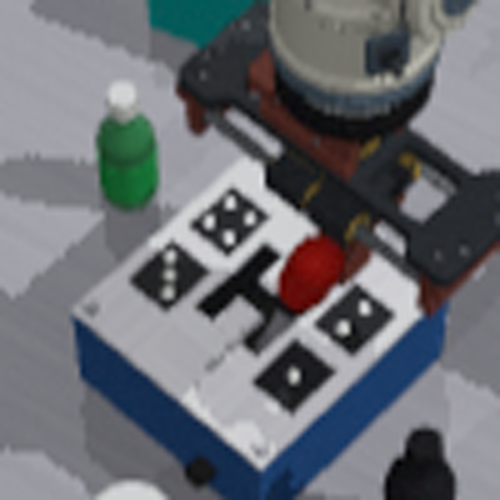

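The lever is at about -0.01, which is neutral, and it lines up with the cross channel. Now I'll back off and go around to the knob's left side.

arm_command --series '[{"linear":[0.02,0,0],"turn":0},{"linear":[0.025,0,0],"turn":0},{"linear":[0,0.023,0],"turn":0},{"linear":[0,0.025,0],"turn":0},{"linear":[-0.02,0,0],"turn":0},{"linear":[-0.025,0,0],"turn":0},{"linear":[-0.025,0,0],"turn":0},{"linear":[0,0,0],"turn":0},{"linear":[0,0,0],"turn":0}]'

```text
t: 5.85
ee_pos: [581.9, 29.1, 141.3]
orientation: [-0.29, -3.127, 0.0]
ft_force: [-0.5, -0.6, -0.2]
width: 0.8
grasp_force: 0.0
```

```bash
python3 k.py 34 s5.png
```

```text
5.85 tcp con [ -1.9  82.1 141.3] F [-0.5 -0.6 -0.2] w 0.8 yerr 0.0 q [ 0.03  0.49  1.79  0.    0.86 -1.36]
((323.73846435546875, 226.29234313964844), (10.666986465454102, 7.442083358764648), 60.2551155090332) [ 10.2  34.  148.4] lever 0.07664218026327703
```

View pics/s5.png

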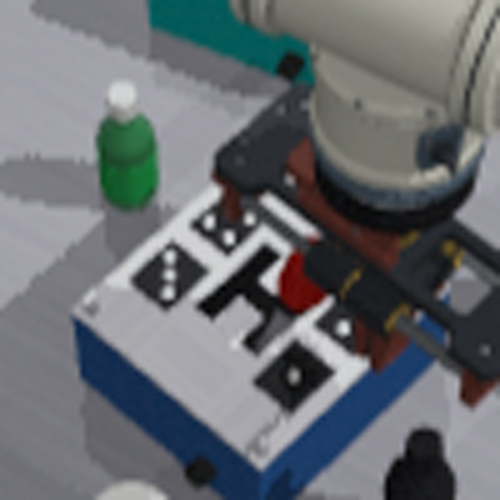

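The gripper hides the knob's top, but its lower edge at about (280,300) hasn't moved, so the lever is still in neutral. I'll push right, watching the force.

arm_command --series '[{"linear":[0,-0.005,0],"turn":0},{"linear":[0,-0.005,0],"turn":0},{"linear":[0,-0.005,0],"turn":0},{"linear":[0,-0.004,0],"turn":0},{"linear":[0,-0.004,0],"turn":0},{"linear":[0,-0.004,0],"turn":0}]'

```text
t: 6.5
ee_pos: [577.9, 2.4, 142.1]
orientation: [0.29, 3.127, 0.001]
ft_force: [0.2, 1.3, 1.6]
width: 0.1
grasp_force: 1.1
```

```bash
python3 k.py 20 s6.png
```

```text
6.5 tcp con [ -1.   55.1 142.1] F [0.2 1.3 1.6] w 0.1 yerr 0.0 q [-0.02  0.49  1.8   0.    0.85 -1.4 ]
((322.7500305175781, 226.2500457763672), (11.31370735168457, 6.363960266113281), 45.0) [ -1.6  20.  118.7] lever -0.015886501896222285
```

arm_command --series '[{"linear":[0,-0.005,0],"turn":0},{"linear":[0,-0.005,0],"turn":0},{"linear":[0,-0.005,0],"turn":0},{"linear":[0,-0.005,0],"turn":0},{"linear":[0,0,0],"turn":0}]'

```text
t: 7.05
ee_pos: [573.6, -17.8, 141.5]
orientation: [-0.291, -3.128, 0.0]
ft_force: [0.3, 0.2, -0.1]
width: 0.5
grasp_force: 0.2
```

arm_command --series '[{"linear":[0,-0.005,0],"turn":0},{"linear":[0,-0.005,0],"turn":0},{"linear":[0,-0.005,0],"turn":0},{"linear":[0,-0.005,0],"turn":0},{"linear":[0,0,0],"turn":0}]'

```text
t: 7.55
ee_pos: [570.0, -37.5, 141.6]
orientation: [-0.291, -3.128, 0.0]
ft_force: [0.2, -0.3, 0.0]
width: 0.3
grasp_force: 0.1
```

```bash
python3 k.py -20 s7.png
```

```text
7.55 tcp con [ -1.4  14.5 141.6] F [ 0.2 -0.3  0. ] w 0.3 yerr -0.0 q [-0.09  0.48  1.82 -0.    0.85 -1.47]
((312.0000305175781, 217.50003051757812), (12.020814895629883, 4.949747085571289), 45.0) [ -2.8 -20.  116.9] lever -0.02829172587492008
```

View pics/s7.png

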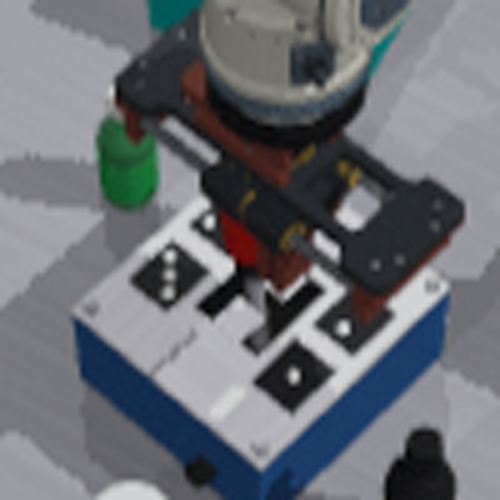

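The lever is following through the cross channel, with the knob now at about (240,245). I'll continue to the right lane.

arm_command --series '[{"linear":[0,-0.005,0],"turn":0},{"linear":[0,-0.005,0],"turn":0},{"linear":[0,-0.004,0],"turn":0},{"linear":[0,-0.002,0],"turn":0},{"linear":[0,0,0],"turn":0}]'

```text
t: 8.1
ee_pos: [567.1, -52.9, 141.6]
orientation: [-0.29, -3.128, 0.0]
ft_force: [0.4, 0.2, -0.3]
width: 0.6
grasp_force: 0.1
```

arm_command --series '[{"linear":[0,-0.001,0],"turn":0},{"linear":[0,-0.001,0],"turn":0},{"linear":[0,0,0],"turn":0}]'

```text
t: 8.4
ee_pos: [566.9, -54.4, 141.6]
orientation: [-0.29, -3.128, 0.0]
ft_force: [-0.1, 0.4, -1.4]
width: 0.3
grasp_force: 0.4
```

```bash
python3 k.py -34 s8.png
```

```text
8.4 tcp con [ -1.3  -2.7 141.6] F [-0.1  0.4 -1.4] w 0.3 yerr 0.0 q [-0.12  0.48  1.82 -0.    0.84 -1.5 ]
((307.3399963378906, 213.62002563476562), (13.000000953674316, 5.400000095367432), 53.13010025024414) [  0.2 -34.  124.6] lever 0.001818393224945662
```

Step in 1 mm increments until the stop is felt.

arm_command --series '[{"linear":[0,-0.001,0],"turn":0},{"linear":[0,-0.001,0],"turn":0},{"linear":[0,0,0],"turn":0}]'

```text
t: 8.75
ee_pos: [566.6, -56.5, 141.7]
orientation: [0.29, 3.128, -0.0]
ft_force: [0.5, 0.7, -0.4]
width: 0.4
grasp_force: 0.5
```

arm_command --series '[{"linear":[0,-0.001,0],"turn":0},{"linear":[0,-0.001,0],"turn":0},{"linear":[0,0,0],"turn":0}]'

```text
t: 9.05
ee_pos: [566.2, -58.5, 141.7]
orientation: [0.29, 3.128, -0.0]
ft_force: [-0.2, -0.3, -0.5]
width: 0.4
grasp_force: 0.4
```

arm_command --series '[{"linear":[0,-0.001,0],"turn":0},{"linear":[0,-0.001,0],"turn":0},{"linear":[0,0,0],"turn":0}]'

```text
t: 9.35
ee_pos: [565.9, -60.5, 141.7]
orientation: [0.29, 3.128, -0.0]
ft_force: [0.5, 1.0, -0.3]
width: 0.2
grasp_force: 0.4
```

arm_command --series '[{"linear":[0,-0.001,0],"turn":0},{"linear":[0,-0.001,0],"turn":0},{"linear":[0,0,0],"turn":0}]'

```text
t: 9.65
ee_pos: [565.5, -62.4, 141.7]
orientation: [0.29, 3.128, 0.0]
ft_force: [-0.7, 1.0, -1.0]
width: 0.2
grasp_force: 0.7
```

```bash
python3 k.py -34 s9.png
```

```text
9.65 tcp con [ -1.3 -10.8 141.7] F [-0.7  1.  -1. ] w 0.2 yerr 0.0 q [-0.13  0.48  1.82  0.    0.84 -1.52]
((305.2500305175781, 212.25003051757812), (14.849241256713867, 5.656853675842285), 45.0) [  7.8 -34.  139.9] lever 0.06250498825708778
```

View pics/s9.png

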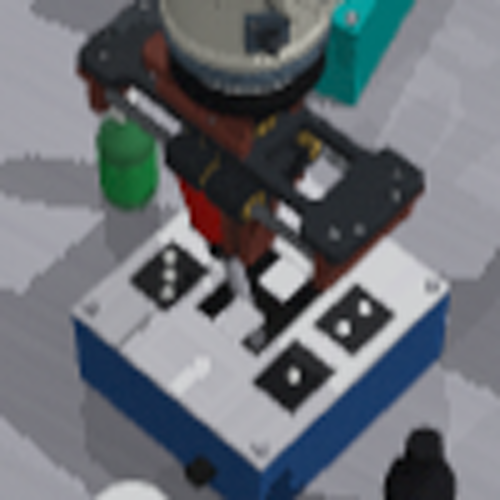

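The picture shows the stem at about (235,275), nearly in the right lane. I'll continue in small steps until the force rises.

arm_command --series '[{"linear":[0,-0.001,0],"turn":0},{"linear":[0,-0.001,0],"turn":0},{"linear":[0,0,0],"turn":0}]'

```text
t: 10.0
ee_pos: [565.2, -63.7, 141.6]
orientation: [0.29, 3.128, 0.002]
ft_force: [1.0, 6.3, -2.8]
width: 0.5
grasp_force: 3.0
```

arm_command --series '[{"linear":[0,-0.001,0],"turn":0},{"linear":[0,-0.001,0],"turn":0},{"linear":[0,0,0],"turn":0}]'

```text
t: 10.3
ee_pos: [564.9, -64.8, 141.4]
orientation: [0.291, 3.128, 0.004]
ft_force: [1.8, 11.2, -3.5]
width: 0.3
grasp_force: 5.3
```

arm_command --series '[{"linear":[0,-0.001,0],"turn":0},{"linear":[0,0,0],"turn":0}]'

```text
t: 10.5
ee_pos: [564.8, -65.3, 141.4]
orientation: [0.291, 3.128, 0.005]
ft_force: [3.7, 13.5, -4.2]
width: 0.7
grasp_force: 6.6
```

The hard stop came at y of about -12, so the lever is in the right lane. I'll withdraw left, then go around behind it.

arm_command --series '[{"linear":[0,0.01,0],"turn":0},{"linear":[0,0.025,0],"turn":0},{"linear":[0.025,0,0],"turn":0},{"linear":[0.03,0,0],"turn":0},{"linear":[0,-0.025,0],"turn":0},{"linear":[0,-0.028,0],"turn":0},{"linear":[0,0,0],"turn":0},{"linear":[0,0,0],"turn":0}]'

```text
t: 11.3
ee_pos: [507.3, -75.3, 141.9]
orientation: [0.292, 3.128, -0.0]
ft_force: [0.0, -0.4, 0.1]
width: 0.6
grasp_force: 0.0
```

```bash
python3 k.py -34 s10.png
```

```text
11.3 tcp con [-56.  -34.2 141.9] F [ 0.  -0.4  0.1] w 0.6 yerr -0.001 q [-0.17  0.41  1.95 -0.    0.79 -1.55]
((306.7264099121094, 208.79248046875), (18.95575714111328, 10.02731990814209), 74.05460357666016) [  1.9 -34.  149.8] lever 0.014159228552715453
```

The lever is in neutral in the right lane. Now I'll push it forward.

arm_command --series '[{"linear":[-0.01,0,0.008],"turn":0},{"linear":[-0.01,0,0],"turn":0},{"linear":[-0.006,0,0],"turn":0},{"linear":[-0.005,0,0],"turn":0},{"linear":[-0.005,0,0],"turn":0},{"linear":[-0.005,0,0],"turn":0},{"linear":[-0.005,0,0],"turn":0},{"linear":[-0.005,0,0],"turn":0},{"linear":[-0.005,0,0],"turn":0},{"linear":[0,0,0],"turn":0}]'

```text
t: 12.35
ee_pos: [563.0, -85.4, 133.7]
orientation: [0.29, 3.127, -0.0]
ft_force: [0.1, 0.1, 0.7]
width: 0.2
grasp_force: 0.1
```

arm_command --series '[{"linear":[-0.004,0,0],"turn":0},{"linear":[-0.004,0,0],"turn":0},{"linear":[-0.004,0,0],"turn":0},{"linear":[-0.003,0,0],"turn":0},{"linear":[0,0,0],"turn":0}]'

```text
t: 12.85
ee_pos: [576.9, -87.9, 133.6]
orientation: [-0.29, -3.127, 0.0]
ft_force: [-3.1, 0.7, 1.5]
width: 0.5
grasp_force: 1.3
```

```bash
python3 k.py -34 s11.png
```

```text
12.85 tcp con [ 14.7 -33.8 133.6] F [-3.1  0.7  1.5] w 0.5 yerr 0.0 q [-0.17  0.51  1.79 -0.    0.84 -1.56]
((295.0, 221.50001525878906), (17.799999237060547, 10.399999618530273), 36.869895935058594) [ 46.1 -34.  139.2] lever 0.35606029146775864
```

Image says 0.356. I'll press on until the stop is felt.

arm_command --series '[{"linear":[-0.001,0,0],"turn":0},{"linear":[-0.001,0,0],"turn":0},{"linear":[0,0,0],"turn":0}]'

```text
t: 13.2
ee_pos: [577.7, -88.1, 133.5]
orientation: [-0.289, -3.125, -0.0]
ft_force: [-6.7, -0.3, 3.3]
width: 0.6
grasp_force: 3.3
```

arm_command --series '[{"linear":[-0.001,0,0],"turn":0},{"linear":[-0.001,0,0],"turn":0},{"linear":[0,0,0],"turn":0}]'

```text
t: 13.5
ee_pos: [578.3, -88.2, 133.3]
orientation: [-0.289, -3.123, -0.001]
ft_force: [-10.2, 0.3, 6.5]
width: 0.7
grasp_force: 5.3
```

The force is rising steadily with almost no motion, so this is the forward stop. I'll back off, rise and check.

arm_command --series '[{"linear":[0.01,0,0],"turn":0},{"linear":[0.03,0,0],"turn":0},{"linear":[0.03,0,0],"turn":0},{"linear":[0,0,-0.03],"turn":0},{"linear":[0,0,-0.04],"turn":0},{"linear":[0,0,-0.04],"turn":0},{"linear":[0.03,0,0],"turn":0},{"linear":[0.03,0,0],"turn":0},{"linear":[0,0,0],"turn":0},{"linear":[0,0,0],"turn":0}]'

```text
t: 14.5
ee_pos: [453.8, -64.8, 244.4]
orientation: [0.289, 3.125, -0.0]
ft_force: [0.5, -0.5, -0.7]
width: 0.3
grasp_force: 0.0
```

```bash
python3 k.py -34 s12.png
python3 - <<'E'
import cv2
from h import *
S=cam("scene")
cv2.imwrite("pics/s13.png",cv2.resize(S[0][150:300,215:415],(800,600),interpolation=cv2.INTER_CUBIC))
E
```

```text
14.5 tcp con [-110.6  -33.7  244.4] F [ 0.5 -0.5 -0.7] w 0.3 yerr 0.0 q [-0.17  0.17  1.98  0.    0.98 -1.55]
((295.2500305175781, 221.25001525878906), (17.677669525146484, 9.899495124816895), 45.0) [ 45.2 -34.  139.3] lever 0.34941719158964
```

View pics/s13.png

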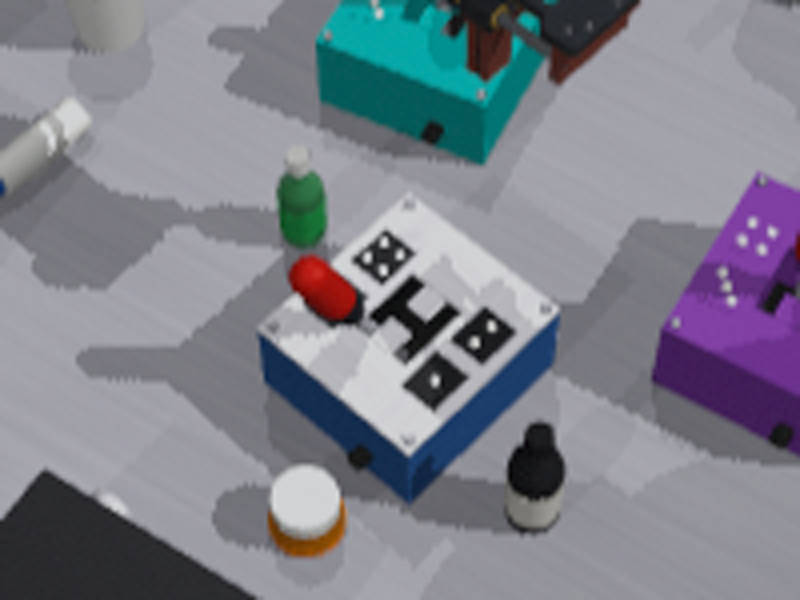

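The lever is in slot 3, with the knob at about (325,290) leaning over the three-pip patch. The bottles and jar are standing undisturbed and the gripper is clear, so I'm handing in.

```bash
python3 -c "
from workcell import ctrl
print(ctrl.close_job())"
```

```text
the job is handed in; nothing more can be done
None
```

The lever is in slot 3, pushed back to neutral, across to the right and forward to the stop (about 0.35 rad in the last image); the arm is clear, the bottles and jar by the console look unmoved, and I handed the job in at about 14.6 s.

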